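# Pack a gel casting box with filler plates and hold the wedge home

### The arm

A 6-joint arm with a two-finger parallel gripper is mounted at the origin on a cart in front of the work surface, level with it; the furniture and walls round the work are solid. World frame = base frame: x ahead of the robot, y to its left, z up, the work surface at z = 0. Lengths are in m, angles in degrees, forces in N, time in s.
With the tool pointing down it reaches from about 0.25 to 0.725 m from the base axis. Payload 9.7 kg.
Tool frame: the origin (TCP) lies at the very end of the fingers, on their centre line; the grasp point (between the pads) lies grasp_offset behind it (grasp_offset is the distance from the TCP to the grasp point, in m); z points along the fingers, y is the line along which they close (so a half turn about z gives the same grasp; the last joint's range is limited). The gripper opens to 85 mm and grips with 20 to 120 N. Pads are 22 mm wide; open, the fingers measure 114 mm over their backs; the gripper's body (76 mm by 85 mm) begins 54 mm behind the grasp point. The pads swing forward as they close: fully open they stand 13 mm farther back than shut.
Start: joints at [-75.344, 4.979, 10.078, 95.1, 0, 90], TCP at [0.139, -0.532, 0.231] pointing down, gripper open.
Joint ranges: [-179.16, 179.16], [-48.56, 103.87], [-65.8, 70.77], [-126.05, 130.52], [-82.76, 87.17], [-180, 180]. Speed limits (degrees/s): [127.2, 127.2, 147.25, 180, 180, 180].

### API

Orientations are given as [roll, pitch, yaw] about the fixed x, y, z axes, in that order (R = Rz(yaw) Ry(pitch) Rx(roll)).
In Python, from workcell import get_obs, camera, calibration, job_done, recognise, cut_out, mark_of, grasp_offset gives the robot as it stands.
- The arm moves only by the tool servo_tool, never from a script. Its argument "moves" is a list of rows, each a list of 3 entries, a list of its own where there are three numbers: the turn, a rotation vector about the tool's x, y, z in degrees, then the shift along the tool's x, y, z in m, then the opening in per cent of the stroke, from 0 (shut) to 100 (fully open). In form: [[[ax, ay, az], [x, y, z], claw], ...]. A call has 1 to 12 rows; each row shifts and turns the commanded pose from where the row before left it, along the tool's axes as they then stand; what a row does not reach is not made up. A row lasts 1/10 s, in which the tool goes at most 50 mm and 8.59 degrees, less where a joint would pass 70% of its speed; a pose out of reach is approached as far as the arm can. A call is refused whole if a number of a shift passes 0.05 or a number of a turn 8.59, either way. A call with a gripper value outside its range is refused whole. The fingers move at their own pace and stop on an object; "force" is the grip in N (left out, the last holds). Time passes only in rows, so rows that do not move let the fingers close. It gives the time, the measured TCP pose, the force, the opening and the grip force at its end, in the units of the state.
- get_obs(): the state, without advancing time (a new reading comes with each control period).
- camera(name): name is "scene" or "side" or "wrist"; returns (picture, depth): 384x512x3 uint8, red, green, blue; 384x512 float32, m along the optical axis (not along the pixel's ray), 0 where there is no reading.
- calibration(name): a dict with "camera_matrix" (3x3 intrinsics, pixels), "R" (3x3) and "t" (3): a world point X has camera coordinates R X + t. Camera axes: x right, y down, z forward; pixel columns grow to the right and rows downward; lengths in m; the calibration is good to about 2 mm. The wrist camera is an equidistant fisheye: a pixel r from the principal point sees the ray r / f radians off the axis. A picture is of the moment at which its call begins: read the wrist's pose just before it. calibration takes no time and is no camera call; for the wrist camera it gives the pose at the moment of the call.
- job_done(): hands the job in; it is judged then, once.
Trained networks look in the newest picture that a camera, given by its name, has taken for a name from the list of things; names that differ only in an ending like _2 or _b are one class to them, and where a whole thing is asked for, a point or a joint stands for the part that bears it (a point fixed in the world has none). Each returns a list of dicts, best first, with "score" (0 to 1); they miss things now and then, are a little off and sometimes report something else, mostly with a low value. They report only what shows in the picture. A call takes as long as a camera call. They do not tell look-alikes from the thing itself.
- recognise(name, camera): "xyz" ([x, y, z] in m, in the coordinates of the camera as it stood for that picture, good to about 4 mm: the middle of the surface that is visible of it).
- cut_out(name, camera): "mask" (384x512 bool, what is visible of it).
- mark_of(name, camera): "xyz" ([x, y, z] in m, in the coordinates of the camera as it stood for that picture, good to about 4 mm: a listed point, or the origin of a listed thing).
The state is a dict: "time": time; "q": joint angles; "qd": joint speeds; "joint_efforts": joint torques, N m; "ee_pos": TCP position; "tcp_rot": TCP orientation; "wrist_force": force on the tool from outside, world axes, zero at the start; "torque": the same for the moment, N m; "opening": finger opening in m; "grasp_force": force on a finger pad.
Only numpy, scipy, OpenCV 4.12 (cv2) and the standard library are available. Lean on these libraries where they do the work, as an engineer would, in place of code of your own. Each camera call takes 0.05 s, during which the arm holds its last target. There are 200 camera calls.

### The job

Slide the gate of the gel casting box fully shut, then stand filler plates from the rack upright in the gap in front of the glass cassette, one or two, as many as it takes for the orange wedge, lowered between the last plate and the gate with its slope toward the gate, to jam well down in the gap but before its foot reaches the box floor. Press the wedge down until you feel the pack go tight, without forcing it because the cassette is glass, and finish while still gripping the wedge and pressing it home; leave unused plates in the rack and the other things on the bench alone.

Things in the scene. Friction and masses are not known exactly. Their poses are not given: they have to be found in the camera images.
- casting_box: fixed gel casting box, pale grey base 164 x 96 mm, floor 10 mm above the table. Origin on the table; its x axis runs along the stack from the gate (-x, nearer the robot) to the cassette and its screw (+x), y across, chamber centred on y = 0. Clear side walls 40 mm high, inside faces at y = +-38 mm from x = -48 to +52 mm. Rear wall 74 mm high at x = +51
- gate (a joint): slide of the dark gate along its cross track, m: 0 = fully shut against its end stop (gate centred across the box), grows to 0.065 as it is slid toward the box's -y. Starts part open. The low track (19 mm) reaches to y = -138 mm. About 2 N of friction, stays where left
- gate_grip (a point): point on the red ribbed grip of the gate, 14 (box x) x 24 (box y) x 36 mm tall; the point is 80 mm above the table, the grip's top 90 mm; moves with the gate. 16 mm free between the grip and the gate, free on the other sides
- gate_pad (a point): middle of the gate's pad that faces the chamber, 60 mm above the box floor, at box x = -55 mm. The pad slopes like the wedge, 0.35 mm back (-x) per mm up, from 50 to 70 mm above the floor; its top is the gate's top. The gap to fill runs along box x from here to the cassette's front face
- cassette: upright glass gel cassette 72 wide x 75 tall clipped to a dark backing plate that a screw sets at another depth each time; it does not yield. Origin: middle of the lower edge of its front face (the face toward the gate), on the box floor; axes as the box. Gap from this face to the gate pad: 29 to 48 mm
- rack: fixed pale grey rack, 172 (own x) x 88 x 28 mm, origin on the table; its own x runs along the row: fillers stand at x = +52, +16, -20 mm, wedge at -52 mm
- filler_1: pale blue filler plate, 12 thick (own x) x 70 wide (own y) x 75 tall, 70 g; on the middle of its top a tab 8 (x) x 30 (y) mm, from 74 to 102 mm up: grip the tab across its 30 mm. Origin: centre of the underside, z up. Starts upright in a rack slot 22 mm deep, 6 mm above the table: lift straight up. All three alike
- filler_2: pale blue filler plate, 12 thick (own x) x 70 wide (own y) x 75 tall, 70 g; on the middle of its top a tab 8 (x) x 30 (y) mm, from 74 to 102 mm up: grip the tab across its 30 mm. Origin: centre of the underside, z up. Starts upright in a rack slot 22 mm deep, 6 mm above the table: lift straight up. All three alike
- filler_3: pale blue filler plate, 12 thick (own x) x 70 wide (own y) x 75 tall, 70 g; on the middle of its top a tab 8 (x) x 30 (y) mm, from 74 to 102 mm up: grip the tab across its 30 mm. Origin: centre of the underside, z up. Starts upright in a rack slot 22 mm deep, 6 mm above the table: lift straight up. All three alike
- wedge: orange wedge 60 wide (own y), 75 tall, 90 g. Upright face at own x = +3 mm; other face slopes to own -x going up: 6 mm thick at the foot, +0.35 mm per mm up (30.5 mm at the top). Tab 8 (x) x 30 (y) mm on top at own x = -7.5 mm, 74 to 102 mm up. Origin: middle of the foot. Starts upright in the rack's end slot, 6 mm above the table. In the box its axes must point as the box's
- microscope: fixed binocular microscope, a tall obstacle to the left of the work: within 145 mm of its origin in x, 95 mm in y, 407 mm tall; origin on the table under its middle. Swing the arm over or round it
- beaker: glass beaker, 53 dia x 70 mm, bystander, origin under its centre
- bench_timer: small bench timer 52 x 62 x 23 mm, bystander, origin under its centre
- tip_rack: yellow pipette tip rack 66 x 86 x 54 mm, bystander, origin under its centre
- micropipette: micropipette lying down, 36 x 186 x 29 mm, bystander, origin under its centre
Not all that is in view belongs to the job. What is shaped like the wedge but purple is not meant. Leave any green look-alike of the filler_1 alone.

How it is judged:
By the outcome, as a careful person would: the job done as asked, in the order asked, and still so for the second after the job is handed in, while the arm keeps its last pose, push and grip.
It also fails if it takes over 72 s, if anything falls off the work surface, if the arm or the gripper's body presses on something with over 40 N, if the wrist force passes 120 N, or if a joint passes its speed limit or range.

## Working session

There is one attempt and no reset: what is moved stays moved. The work goes in short steps, Python scripts to look and compute and a tool call to move; the robot and the scene stay as the last step left them, time stands still between calls to the robot, and variables do not carry over. Pictures are saved under pics/ and viewed, at most 10 in all, crops included, and the job is handed in when it is done.

Besides the shell and the picture viewer there is one more tool, called after "Call:" as name([rows], argument=value, ...), one row to a line, values as JSON. servo_tool: Moves the arm, as the interface text tells. Its arguments: {"type":"object","properties":{"moves":{"type":"array"},"force":{"type":"number"}},"required":["moves"]}

```bash
ls; mkdir -p pics; cat > h.py <<'E'
import numpy as np, cv2
from workcell import *
def toworld(p,c):
    k=calibration(c); return np.array(k["R"]).T@(np.array(p)-np.array(k["t"]))
def cloud(c,depth):
    k=calibration(c);K=np.array(k["camera_matrix"]);v,u=np.mgrid[:384,:512]
    x=(u-K[0,2])/K[0,0];y=(v-K[1,2])/K[1,1]
    P=np.stack([x*depth,y*depth,depth],-1)
    return (P-np.array(k["t"]))@np.array(k["R"])
E
python3 - <<'E'
from h import *
o=get_obs();print({k:np.round(v,3).tolist() for k,v in o.items()}, grasp_offset if not callable(grasp_offset) else grasp_offset())
for c in("scene","side"):
    im,d=camera(c);cv2.imwrite(f"pics/{c}0.png",im[:,:,::-1]);np.savez(f"{c}0.npz",im=im,d=d)
    for n in("casting_box","gate","gate_grip","gate_pad","cassette","rack","filler_1","wedge","microscope"):
        for r in mark_of(n,c): print(c,n,round(r["score"],2),np.round(toworld(r["xyz"],c),3))
E
```

```text
pics
{'time': 0.0, 'q': [-75.345, 5.01, 10.037, 95.1, -0.001, 89.999], 'qd': [-0.073, 0.127, 0.0, 0.042, 0.031, -0.044], 'joint_efforts': [0.0, -52.039, 46.48, 0.016, 0.0, -0.0], 'ee_pos': [0.139, -0.532, 0.231], 'tcp_rot': [-179.927, 0.001, 14.655], 'wrist_force': [-0.382, -0.636, -1.079], 'torque': [0.029, 0.052, -0.015], 'grasp_force': 0.0, 'opening': 0.085} 0.0187
scene casting_box 0.85 [ 0.639 -0.268 -0.005]Traceback (most recent call last):
  File "<stdin>", line 6, in <module>
ValueError: it knows: beaker, bench_timer, cassette, casting_box, filler, gate_grip, gate_pad, micropipette, microscope, rack, tip_rack, wedge
```

```bash
python3 - <<'E'
from h import *
for c in("scene","side"):
    im,d=camera(c);cv2.imwrite(f"pics/{c}0.png",im[:,:,::-1]);np.savez(f"{c}0.npz",im=im,d=d)
    for n in("casting_box","gate_grip","gate_pad","cassette","rack","filler_1","wedge","microscope"):
        for r in mark_of(n,c): print(c,n,round(r["score"],2),np.round(toworld(r["xyz"],c),3))
E
```

```text
scene casting_box 0.81 [ 0.639 -0.269 -0.001]
scene gate_grip 0.56 [ 0.552 -0.329  0.082]
scene gate_pad 0.86 [ 0.579 -0.328  0.072]
scene cassette 0.6 [ 0.615 -0.271  0.015]
scene cassette 0.52 [ 0.356 -0.413  0.003]
scene rack 0.72 [ 0.405 -0.242 -0.   ]
scene rack 0.34 [ 0.686 -0.078  0.003]
scene filler_1 0.84 [ 0.409 -0.258  0.009]
scene filler_1 0.7 [ 0.404 -0.192  0.004]
scene filler_1 0.65 [ 0.406 -0.226  0.005]
scene wedge 0.93 [ 0.409 -0.293  0.01 ]
scene wedge 0.7 [ 0.331 -0.553  0.006]
side casting_box 0.89 [ 0.632 -0.269 -0.003]
side gate_grip 0.68 [ 0.404 -0.188  0.008]
side gate_grip 0.61 [ 0.557 -0.316  0.087]
side gate_pad 0.63 [ 0.581 -0.329  0.071]
side cassette 0.59 [ 0.612 -0.266  0.007]
side rack 0.75 [ 0.403 -0.238  0.004]
side rack 0.17 [ 0.411 -0.294  0.006]
side filler_1 0.78 [ 0.409 -0.263  0.004]
side filler_1 0.77 [ 0.404 -0.187  0.006]
side filler_1 0.46 [ 0.404 -0.226  0.005]
side filler_1 0.35 [ 0.687 -0.078 -0.003]
side wedge 0.97 [ 0.326 -0.552  0.004]
side wedge 0.59 [ 0.413 -0.294  0.006]
```

View pics/scene0.png

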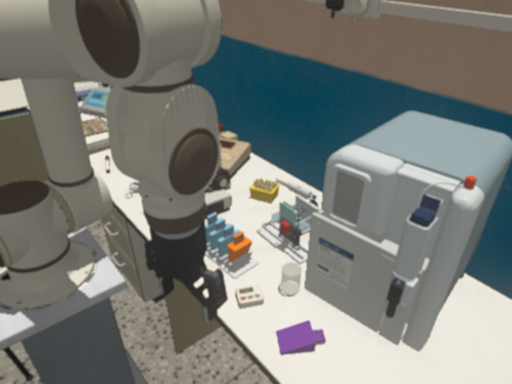

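View pics/side0.png

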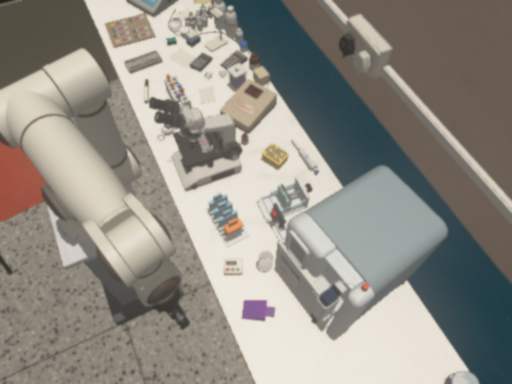

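```bash
python3 - <<'E'
from h import *
for c in("scene","side"):
    z=np.load(f"{c}0.npz");P=cloud(c,z["d"]);
    m=(z["d"]>0)&(P[...,0]>0.25)&(P[...,0]<0.95)&(P[...,1]>-0.75)&(P[...,1]<0.25)
    Q=P[m]; H=np.zeros((20,14))
    ix=((Q[:,1]+.75)/.05).astype(int);iy=((Q[:,0]-.25)/.05).astype(int)
    np.maximum.at(H,(ix,iy),Q[:,2])
    print(c,"rows y from -.75 step .05; cols x from .25 step .05, max z mm");
    for i in range(20): print(round(-.75+.05*i,2),(H[i]*1000).astype(int))
    for n in("microscope","beaker","tip_rack"):
        for r in recognise(n,c): print(n,round(r["score"],2),np.round(toworld(r["xyz"],c),3))
k=calibration("wrist");print(k, -np.array(k["R"]).T@np.array(k["t"]))
E
```

```text
scene rows y from -.75 step .05; cols x from .25 step .05, max z mm
-0.75 [  0   0   4   4 363 403 415 400 399 397 392 383 339   0]
-0.7 [  0   4   5   4 386 403 402 401 400 398 397 396 484   0]
-0.65 [  4  22  34  17 243 400 402 401 400 398 397 614 626   0]
-0.6 [  3  23  33  32 391 400 401 400 399 398 397 614 639   0]
-0.55 [  3  13  21   3 395 400 402 400 399 398 397 614 635   0]
-0.5 [  4   4   5  71 381 391 395 396 397 397 397 614 630   0]
-0.45 [  3  25  25  72  71  10  11   0   0   0   0 614 626   0]
-0.4 [  4  23  24   5   3  20  81   2   0   0   0 614 621   0]
-0.35 [  1   2 111 110  32  92  91  87  75   0   0 616 617   0]
-0.3 [  2   2 109 110   3  13  78  88  76  66 616 615 571   0]
-0.25 [  0   3 109 110   2  14  52  86  77   0 609 609 568   0]
-0.2 [  0   0 110 109   2   4   3   3   3   3 607 581 569   0]
-0.15 [  0   0   0   0   3   3   4   3  55  56  26 599 587   0]
-0.1 [  0   0   0  60 131 152 128  45  58  54  22 595 586   0]
-0.05 [  4   0   0   0  87 178   3   4  54   0  15 590 587   0]
0.0 [  4   0   0   0   0   0   4  33   3   3   3   4 585   0]
0.05 [  3   2   0
[... 1498 characters left out ...]
75  56 525   0]
0.15 [  8  10  16   0   0   0  65  67  71  77  83  74 493   0]
0.2 [ 10  31  33   1   0   7  60  72  76  80  79   4 460   0]
beaker 0.56 [ 0.459 -0.443  0.031]
tip_rack 0.95 [ 0.68  -0.091  0.038]
tip_rack 0.41 [ 0.409 -0.308  0.081]
{'camera_matrix': array([[297.31863964,   0.        , 253.64111003],
       [  0.        , 297.31863964, 193.35064343],
       [  0.        ,   0.        ,   1.        ]]), 'R': array([[ 2.52162706e-01, -9.67684721e-01, -4.99774845e-04],
       [-9.25249052e-01, -2.41255871e-01,  2.92762355e-01],
       [-2.83422232e-01, -7.33613316e-02, -9.56185104e-01]]), 't': array([-0.54844831, -0.03676433,  0.3798642 ])} [ 0.21194401 -0.51172732  0.37370961]
```

Call:
servo_tool([
  [[0, 0, 7.3], [0, 0, -0.02], 100],
  [[0, 0, 7.3], [0, 0, -0.02], 100],
  [[0, 0, 0], [0.036, -0.026, -0.003], 100],
  [[0, 0, 0], [0.036, -0.026, -0.003], 100],
  [[0, 0, 0], [0.036, -0.026, -0.003], 100],
  [[0, 0, 0], [0.036, -0.026, -0.003], 100],
  [[0, 0, 0], [0.036, -0.026, -0.003], 100],
  [[0, 0, 0], [0.036, -0.026, -0.003], 100],
  [[0, 0, 0], [0.036, -0.026, -0.003], 100],
  [[0, 0, 0], [0.036, -0.026, -0.003], 100],
  [[0, 0, 0], [0.036, -0.026, -0.003], 100],
  [[0, 0, 0], [0, 0, 0], 100],
])

```text
time: 2.5
ee_pos: [0.4663, -0.2949, 0.2978]
tcp_rot: [-179.9, -0.0, 0.3]
wrist_force: [0.0, -0.3, 0.5]
opening: 0.0852
grasp_force: 0.0
```

```bash
cat >> h.py <<'E'
def wcloud(d,k):
    K=np.array(k["camera_matrix"]);v,u=np.mgrid[:384,:512]
    x=(u-K[0,2])/K[0,0];y=(v-K[1,2])/K[1,1];r=np.hypot(x,y)+1e-9
    s=np.tan(np.minimum(r,1.5))/r
    P=np.stack([x*s*d,y*s*d,d],-1)
    return (P-np.array(k["t"]))@np.array(k["R"])
def w2w(p,k): return np.array(k["R"]).T@(np.array(p)-np.array(k["t"]))
def shot(name):
    k=calibration("wrist");im,d=camera("wrist")
    cv2.imwrite(f"pics/{name}.png",im[:,:,::-1]);np.savez(f"{name}.npz",im=im,d=d,**{a:np.array(b) for a,b in k.items()})
    return im,d,k,wcloud(d,k)
E
python3 - <<'E'
from h import *
im,d,k,P=shot("w1")
for n in("casting_box","gate_grip","gate_pad","cassette","rack","filler_1","wedge"):
    for r in mark_of(n,"wrist"): print(n,round(r["score"],2),np.round(w2w(r["xyz"],k),3))
E
```

```text
casting_box 0.72 [ 0.635 -0.265  0.   ]
gate_grip 0.67 [ 0.547 -0.325  0.078]
gate_grip 0.29 [ 0.357 -0.409  0.003]
cassette 0.58 [ 0.611 -0.263  0.009]
rack 0.73 [ 0.407 -0.239 -0.   ]
rack 0.48 [ 0.362 -0.411  0.002]
filler_1 0.75 [ 0.404 -0.185  0.007]
filler_1 0.67 [ 0.404 -0.225  0.006]
filler_1 0.58 [ 0.41  -0.256  0.009]
wedge 0.73 [ 0.411 -0.291  0.002]
wedge 0.71 [ 0.329 -0.544  0.003]
```

View pics/w1.png

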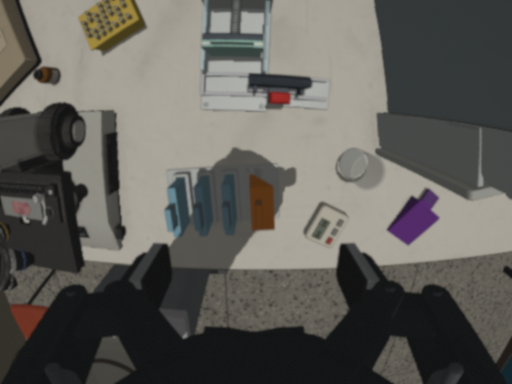

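```bash
python3 - <<'E'
from h import *
z=np.load("w1.npz");im,d=z["im"],z["d"];P=wcloud(d,z)
X,Y,Z=P[...,0],P[...,1],P[...,2]
def comp(m,lab,mn=12):
    n,L=cv2.connectedComponents(m.astype(np.uint8))
    for i in range(1,n):
        s=L==i
        if s.sum()<mn: continue
        q=P[s];(c,sz,a)=cv2.minAreaRect((q[:,:2]*1000).astype(np.float32))
        e=np.linalg.eigh(np.cov(q[:,:2].T))[1][:,1]
        print(lab,s.sum(),"mean",np.round(q.mean(0)*1000,1),"rect",np.round(c,1),np.round(sz,1),round(a,1),"axis",round(np.degrees(np.arctan2(e[1],e[0])),1),"rgb",im[s].mean(0).astype(int))
R=(X>.3)&(X<.47)&(Y>-.33)&(Y<-.14)
comp(R&(Z>.095),"tab"); 
comp(R&(Z>.068)&(Z<.09),"platetop")
comp(R&(Z>.018)&(Z<.04),"rack",100)
B=(X>.5)&(X<.8)&(Y>-.42)&(Y<-.18)
comp(B&(Z>.06),"hi")
red=(im[...,0]>120)&(im[...,1]<80)&B
comp(red&(Z>.08),"red")
comp(B&(Z>.005)&(Z<.03),"track",60)
comp(B&(Z>.03)&(Z<.058),"walls",20)
print("depth profile")
for y in np.arange(-.36,-.22,.02):
    s=B&(abs(Y-y)<.0025);o=np.argsort(X[s]);print(round(y,2),[(int(a*1000),int(b*1000)) for a,b in zip(X[s][o][::2],Z[s][o][::2])])
E
```

```text
tab 201 mean [ 410.5 -259.   106.8] rect [ 408.5 -258.5] [29.9  8.6] 3.3 axis -176.3 rgb [52 64 69]
tab 187 mean [ 412.6 -298.9  107.2] rect [ 410.7 -299.1] [30.7  8.5] 1.4 axis -176.7 rgb [82 49 22]
tab 220 mean [ 408.1 -223.9  105.9] rect [ 406.4 -223.4] [30.   8.9] 4.7 axis -175.3 rgb [51 63 68]
tab 219 mean [ 405.8 -188.1  106.1] rect [ 404.7 -187.3] [31.   9.2] 4.2 axis -175.1 rgb [ 90 110 117]
tab 638 mean [ 463.7 -250.6  329.8] rect [ 462.5 -250.5] [14.8  2.3] 5.2 axis -179.7 rgb [20 20 20]
tab 2117 mean [ 462.5 -235.1  371.9] rect [ 461.8 -238.7] [36.3 16.3] 89.8 axis 100.2 rgb [21 22 23]
platetop 407 mean [ 412.5 -225.1   79.6] rect [ 406.9 -223.1] [69.2 13. ] 2.9 axis -174.8 rgb [52 66 71]
platetop 339 mean [ 416.5 -259.8   80. ] rect [ 408.9 -258.5] [69.3 12.3] 3.2 axis -174.8 rgb [51 64 69]
platetop 443 mean [ 408.9 -189.7   79.2] rect [ 404.5 -187.7] [70.1 12.1] 3.5 axis -175.0 rgb [ 77  99 106]
platetop 899 mean [ 415.4 -304.    80.5] rect [ 410.5 -303.4] [61.2 30.6] 3.5 axis -174.0 rgb [87 54 27]
rack 269 mean [ 424.9 -289.5   28.6] rect [ 410.4 -293.8] [80.7 25.7] 0.7
[... 17253 characters left out ...]
81), (633, 80), (633, 79), (651, 10), (652, 9), (653, 11), (653, 9), (654, 10), (655, 9), (656, 9), (656, 9), (657, 9), (658, 9), (659, 11), (659, 9), (660, 10), (661, 10), (662, 11), (662, 10), (664, 11), (664, 8), (665, 10), (665, 10), (667, 10), (668, 8), (668, 10), (669, 8), (670, 10), (670, 9), (672, 10), (672, 10), (673, 10), (674, 9), (675, 11), (675, 10), (676, 10), (677, 8), (678, 10), (678, 9), (679, 10), (680, 8), (681, 10), (682, 8), (683, 10), (683, 10), (684, 10), (685, 9), (686, 11), (686, 10), (687, 12), (687, 42), (688, 42), (688, 19), (688, 33), (688, 41), (688, 28), (688, 19), (688, 13), (688, 45), (688, 9), (688, 22), (688, 12), (688, 22), (689, 35), (689, 12), (689, 29)]
```

Call:
servo_tool([
  [[0, 0, 2.6], [0, 0, 0], 65],
  [[0, 0, 0], [0.021, 0.0062, 0.025], 65],
  [[0, 0, 0], [0.021, 0.0062, 0.025], 65],
  [[0, 0, 0], [0.021, 0.0062, 0.025], 65],
  [[0, 0, 0], [0.021, 0.0062, 0.025], 65],
  [[0, 0, 0], [0, 0, 0.027], 65],
  [[0, 0, 0], [0, 0, 0.027], 65],
  [[0, 0, 0], [0, 0, 0.027], 65],
  [[0, 0, 0], [0, 0, 0], 65],
])

```text
time: 3.8
ee_pos: [0.5436, -0.3259, 0.1132]
tcp_rot: [-179.8, 0.3, -2.6]
wrist_force: [-0.3, -0.1, 0.7]
opening: 0.0553
grasp_force: 0.0
```

Call:
servo_tool([
  [[0, 0, 0], [0.006, -0.003, 0.016], 65],
  [[0, 0, 0], [0, 0, 0.016], 65],
  [[0, 0, 0], [0, 0, 0.015], 65],
  [[0, 0, 0], [0, 0, 0], 65],
  [[0, 0, 0], [0, 0, 0], 15],
  [[0, 0, 0], [0, 0, 0], 15],
  [[0, 0, 0], [0, 0, 0], 15],
  [[0, 0, 0], [0, 0, 0], 15],
  [[0, 0, 0], [0, 0, 0], 15],
], force=30)

```text
time: 4.7
ee_pos: [0.5524, -0.3239, 0.0716]
tcp_rot: [179.9, -0.1, -2.5]
wrist_force: [-1.2, 0.8, 6.4]
opening: 0.023
grasp_force: 33.0
```

Call:
servo_tool([
  [[0, 0, 0], [0, -0.01, 0], 15],
  [[0, 0, 0], [0, -0.01, 0], 15],
  [[0, 0, 0], [0, -0.01, 0], 15],
  [[0, 0, 0], [0, -0.01, 0], 15],
  [[0, 0, 0], [0, -0.01, 0], 15],
  [[0, 0, 0], [0, -0.004, 0], 15],
  [[0, 0, 0], [0, 0, 0], 15],
])

```text
time: 5.4
ee_pos: [0.5545, -0.2692, 0.0716]
tcp_rot: [180.0, -0.1, -2.5]
wrist_force: [-2.6, 2.8, 7.5]
opening: 0.0234
grasp_force: 33.2
```

Call:
servo_tool([
  [[0, 0, 0], [0, -0.003, 0], 15],
  [[0, 0, 0], [0, -0.003, 0], 15],
  [[0, 0, 0], [0, -0.003, 0], 15],
  [[0, 0, 0], [0, 0, 0], 15],
])

```text
time: 5.8
ee_pos: [0.5547, -0.2648, 0.0716]
tcp_rot: [179.5, -0.1, -2.7]
wrist_force: [-2.9, -21.5, 2.2]
opening: 0.0233
grasp_force: 32.7
```

Call:
servo_tool([
  [[0, 0, 0], [0, 0.004, 0], 15],
  [[0, 0, 0], [0, 0, 0], 15],
  [[0, 0, 0], [0, 0, 0], 60],
  [[0, 0, 0], [0, 0, 0], 60],
  [[0, 0, 0], [0, 0, 0], 60],
  [[0, 0, 0], [0, 0, 0], 60],
])

```text
time: 6.4
ee_pos: [0.5545, -0.2644, 0.0701]
tcp_rot: [-180.0, 0.0, -2.5]
wrist_force: [0.7, -0.4, 0.6]
opening: 0.0509
grasp_force: 0.0
```

Call:
servo_tool([
  [[0, 0, 0], [0, 0, -0.02], 60],
  [[0, 0, 0], [0, 0, -0.04], 60],
  [[0, 0, 0], [0, 0, -0.04], 60],
  [[0, 0, -8.5], [-0.02, 0, -0.04], 60],
  [[0, 0, -8.5], [-0.02, 0, -0.03], 60],
  [[0, 0, -8.5], [-0.02, 0, -0.02], 60],
  [[0, 0, -8.5], [-0.02, 0, 0], 60],
  [[0, 0, -8.5], [-0.02, 0, 0], 60],
  [[0, 0, -8.5], [0, 0, 0], 60],
])

```text
time: 7.3
ee_pos: [0.4583, -0.2899, 0.261]
tcp_rot: [180.0, 0.0, 48.7]
wrist_force: [0.4, 0.3, 0.9]
opening: 0.0512
grasp_force: 0.0
```

Call:
servo_tool([
  [[0, 0, -8.5], [0, 0, 0], 60],
  [[0, 0, -8.5], [0, 0, 0], 60],
  [[0, 0, -8.5], [0, 0, 0], 60],
  [[0, 0, -8.5], [0, 0, 0], 60],
  [[0, 0, -8.5], [0, 0, 0], 60],
  [[0, 0, 0], [0, 0, 0], 60],
  [[0, 0, 0], [0, 0, 0], 60],
])

```text
time: 8.0
ee_pos: [0.4598, -0.289, 0.2602]
tcp_rot: [-180.0, -0.0, 90.7]
wrist_force: [0.6, -1.2, 0.8]
opening: 0.0511
grasp_force: 0.0
```

```bash
cat >> h.py <<'E'
def comp(P,im,m,lab,mn=12):
    n,L=cv2.connectedComponents(m.astype(np.uint8))
    for i in range(1,n):
        s=L==i
        if s.sum()<mn: continue
        q=P[s];(c,sz,a)=cv2.minAreaRect((q[:,:2]*1000).astype(np.float32))
        print(lab,s.sum(),"mean",np.round(q.mean(0)*1000,1),"rect",np.round(c,1),np.round(sz,1),round(a,1),"rgb",im[s].mean(0).astype(int))
E
python3 - <<'E'
from h import *
im,d,k,P=shot("w2");o=get_obs();print(np.round(o["ee_pos"],4),o["tcp_rot"],np.round(o["q"],1))
X,Y,Z=P[...,0],P[...,1],P[...,2]
R=(X>.3)&(X<.47)&(Y>-.33)&(Y<-.14)&(Z<.12)
comp(P,im,R&(Z>.097),"tab");comp(P,im,R&(Z>.07)&(Z<.09),"top")
B=(X>.5)&(X<.66)&(Y>-.42)&(Y<-.18)&(Z<.12)
comp(P,im,B&(Z>.084),"grip/cass",30)
E
```

```text
[ 0.4598 -0.289   0.2603] [-1.79997863e+02 -1.40738436e-03  9.07245735e+01] [-32.1   4.8  13.1  98.3   0.   57.1]
tab 277 mean [ 404.7 -187.5  107.3] rect [ 404.1 -187.2] [30.9  8.8] 4.3 rgb [108 136 145]
tab 254 mean [ 406.7 -222.7  107.7] rect [ 406.5 -223.3] [29.6  9.3] 1.6 rgb [55 70 76]
tab 262 mean [ 409.1 -258.2  107.2] rect [ 408.9 -258.7] [30.4  8.1] 2.3 rgb [54 68 74]
tab 287 mean [ 411.  -297.9  106.5] rect [ 410.3 -298.9] [30.5  8.6] 3.1 rgb [83 51 24]
top 458 mean [ 407.7 -188.2   80.4] rect [ 403.9 -187.3] [70.2 12.4] 3.6 rgb [102 129 138]
top 290 mean [ 425.8 -221.2   80.8] rect [ 415.  -222.4] [53.2 12.5] 3.0 rgb [61 75 81]
top 132 mean [ 378.8 -224.8   80.8] rect [ 378.7 -224.8] [11.2 14.1] 88.5 rgb [58 73 78]
top 15 mean [ 400.1 -228.7   79.9] rect [ 400.1 -228.7] [ 0.1 15.3] 88.6 rgb [62 71 74]
top 476 mean [ 409.9 -257.1   80.4] rect [ 408.4 -258.8] [68.9 12.6] 3.0 rgb [54 70 75]
top 1137 mean [ 412.4 -301.8   80.4] rect [ 410.5 -303.5] [60.4 31.4] 2.9 rgb [93 59 31]
grip/cass 73 mean [ 618.7 -238.7   84.9] rect [ 618.4 -240.3] [20.9  9.6] 86.7 rgb [122 142 133]
grip/cass 164 mean [ 616.5 -279.3   84.9] rect [ 617.4 -274.7] [53.7  9.9] 87.1 rgb [110 132 123]
grip/cass 259 mean [ 552.4 -263.8   89.1] rect [ 553.8 -264.3] [23.8 15.1] 88.0 rgb [132  37  33]
```

Call:
servo_tool([
  [[0, 0, -2.4], [0, 0, 0], 60],
  [[0, 0, 0], [0.011, -0.0164, 0.02], 60],
  [[0, 0, 0], [0.011, -0.0164, 0.03], 60],
  [[0, 0, 0], [0.011, -0.0164, 0.03], 60],
  [[0, 0, 0], [0, 0, 0.03], 60],
  [[0, 0, 0], [0, 0, 0.02], 60],
  [[0, 0, 0], [0, 0, 0], 60],
  [[0, 0, 0], [0, 0, 0], 60],
])

```text
time: 8.85
ee_pos: [0.4088, -0.259, 0.1309]
tcp_rot: [180.0, 0.0, 93.3]
wrist_force: [-0.0, 0.1, 0.2]
opening: 0.0513
grasp_force: 0.0
```

Call:
servo_tool([
  [[0, 0, 0], [0, 0, 0.02], 60],
  [[0, 0, 0], [0, 0, 0.015], 60],
  [[0, 0, 0], [0, 0, 0.009], 60],
  [[0, 0, 0], [0, 0, 0], 60],
  [[0, 0, 0], [0, 0, 0], 15],
  [[0, 0, 0], [0, 0, 0], 15],
  [[0, 0, 0], [0, 0, 0], 15],
  [[0, 0, 0], [0, 0, 0], 15],
  [[0, 0, 0], [0, 0, 0], 15],
], force=50)

```text
time: 9.75
ee_pos: [0.409, -0.2592, 0.0871]
tcp_rot: [179.9, 0.0, 93.4]
wrist_force: [-1.1, -0.4, 5.8]
opening: 0.0288
grasp_force: 49.8
```

Call:
servo_tool([
  [[0, 0, 0], [0, 0, -0.01], 15],
  [[0, 0, 0], [0, 0, -0.01], 15],
  [[0, 0, 0], [0, 0, -0.015], 15],
  [[0, 0, 0], [0, 0, -0.025], 15],
  [[0, 0, 0], [0, 0, -0.03], 15],
  [[0, 0, 0], [0, 0, -0.03], 15],
  [[0, 0, 0], [0, 0, -0.025], 15],
  [[0, 0, 0], [0, 0, 0], 15],
])

```text
time: 10.55
ee_pos: [0.4097, -0.2596, 0.2359]
tcp_rot: [179.7, 0.2, 93.4]
wrist_force: [-0.4, -1.1, -0.3]
opening: 0.0285
grasp_force: 49.5
```

```bash
python3 - <<'E'
from h import *
z=np.load("w1.npz");P=wcloud(z["d"],z).reshape(-1,3)
def fit(m,ax,lab):
    q=P[m];p=np.polyfit(q[:,1-ax],q[:,ax],1)
    for _ in range(4):
        r=q[:,ax]-np.polyval(p,q[:,1-ax]);q=q[abs(r)<max(.0015,2*r.std())];p=np.polyfit(q[:,1-ax],q[:,ax],1)
    print(lab,len(q),"slope deg",round(np.degrees(np.arctan(p[0])),2),p.round(4)); return p
X,Y,Z=P.T
f=fit((abs(X-.612)<.006)&(Y>-.3)&(Y<-.235)&(Z>.02)&(Z<.075),0,"cassette front x(y)")
print(np.polyval(f,-.266))
g=fit((X>.684)&(X<.692)&(Y>-.3)&(Y<-.235)&(Z>.015)&(Z<.045),0,"rear x(y)");print(np.polyval(g,-.267))
for lo,hi in((-.325,-.3),(-.24,-.21)):
    m=(X>.59)&(X<.68)&(Y>lo)&(Y<hi)&(Z>.044)&(Z<.056);print(m.sum(),np.percentile(Y[m],[2,25,50,75,98]).round(4));fit(m,1,"walltop y(x)")
h=fit((X>.576)&(X<.584)&(Y>-.355)&(Y<-.29)&(abs(Z-.07)<.0025),0,"pad z70");print(np.polyval(h,-.266))
h=fit((X>.64)&(X<.70)&(Y>-.32)&(Y<-.31)&(Z<.012)&(Z>.006),1,"base edge")
E
```

```text
cassette front x(y) 361 slope deg 2.25 [0.0393 0.6238]
0.6133785699454369
rear x(y) 257 slope deg 2.17 [0.038  0.6977]
0.6875557338056978
290 [-0.3119 -0.3093 -0.308  -0.3067 -0.3039]
walltop y(x) 284 slope deg -2.22 [-0.0387 -0.2831]
255 [-0.2354 -0.2281 -0.2263 -0.2243 -0.2223]
walltop y(x) 243 slope deg -2.16 [-0.0378 -0.202 ]
pad z70 64 slope deg 1.8 [0.0315 0.5893]
0.5808901200639365
base edge 51 slope deg -3.09 [-0.054  -0.2785]
```

Call:
servo_tool([
  [[0, 0, 8.5], [0, 0, 0], 15],
  [[0, 0, 8.5], [0, 0, 0], 15],
  [[0, 0, 8.5], [0, 0, 0], 15],
  [[0, 0, 8.5], [0, 0, 0], 15],
  [[0, 0, 8.5], [0, 0, 0], 15],
  [[0, 0, 8.5], [0, 0, 0], 15],
  [[0, 0, 8.5], [0, 0, 0], 15],
  [[0, 0, 8.5], [0, 0, 0], 15],
  [[0, 0, 8.5], [0, 0, 0], 15],
  [[0, 0, 8.5], [0, 0, 0], 15],
  [[0, 0, 8.5], [0, 0, 0], 15],
  [[0, 0, 2.1], [0, 0, 0], 15],
])

```text
time: 11.75
ee_pos: [0.4086, -0.2589, 0.2313]
tcp_rot: [-180.0, 0.0, -2.6]
wrist_force: [0.2, 0.6, -0.9]
opening: 0.0288
grasp_force: 49.4
```

Call:
servo_tool([
  [[0, 0, 0], [0.02, 0, 0], 15],
  [[0, 0, 0], [0.035, 0, 0], 15],
  [[0, 0, 0], [0.035, 0, 0], 15],
  [[0, 0, 0], [0.035, 0, 0], 15],
  [[0, 0, 0], [0.035, 0, 0], 15],
  [[0, 0, 0], [0.025, 0, 0], 15],
  [[0, 0, 0], [0.01, 0, 0], 15],
  [[0, 0, 0], [0, 0, 0], 15],
  [[0, 0, 0], [0, 0, 0], 15],
])

```text
time: 12.65
ee_pos: [0.6032, -0.2665, 0.2309]
tcp_rot: [-180.0, 0.1, -2.2]
wrist_force: [0.2, 0.3, -0.4]
opening: 0.0287
grasp_force: 49.4
```

```bash
python3 - <<'E'
from h import *
im,d,k,P=shot("w3");X,Y,Z=P[...,0],P[...,1],P[...,2]
m=(im[...,2].astype(int)>im[...,0]+12)&(X>.55)&(X<.65)&(Y>-.35)&(Y<-.2)&(Z>.13)&(Z<.27)
comp(P,im,m,"blue",30);q=P[m]
if len(q): print(q.min(0),q.max(0))
E
```

```text
blue 4970 mean [ 607.9 -264.3  200.2] rect [ 607.1 -264.3] [68.3 17.4] 88.5 rgb [47 62 67]
blue 165 mean [ 606.5 -265.   240. ] rect [ 606.6 -265. ] [28.   1.5] 88.2 rgb [44 56 61]
blue 171 mean [ 606.3 -265.   244.9] rect [ 606.3 -265. ] [28.1  1.5] 88.7 rgb [44 57 61]
blue 994 mean [ 603.8 -264.7  251.9] rect [ 603.1 -264.5] [11.1 29.8] 4.9 rgb [51 66 72]
[ 0.59346231 -0.29834908  0.1496284 ] [ 0.61617209 -0.23021062  0.26926495]
```

View pics/w3.png

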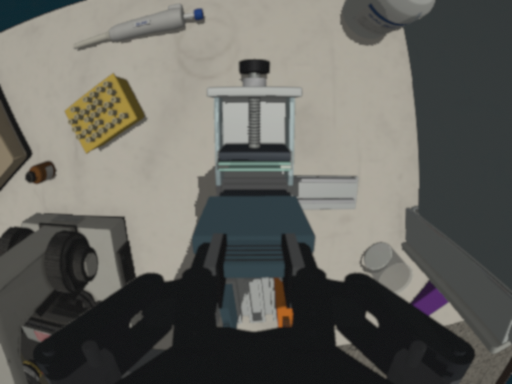

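Call:
servo_tool([
  [[0, 0, 0], [0, 0.0012, 0.02], 15],
  [[0, 0, 0], [0, 0, 0.03], 15],
  [[0, 0, 0], [0, 0, 0.03], 15],
  [[0, 0, 0], [0, 0, 0.02], 15],
  [[0, 0, 0], [0, 0, 0.01], 15],
  [[0, 0, 0], [0, 0, 0.01], 15],
  [[0, 0, 0], [0, 0, 0], 15],
])

```text
time: 13.4
ee_pos: [0.603, -0.2678, 0.1109]
tcp_rot: [-180.0, 0.0, -2.3]
wrist_force: [-0.4, 0.2, 0.1]
opening: 0.0288
grasp_force: 49.5
```

Call:
servo_tool([
  [[0, 0, 0], [0, 0, 0.008], 15],
  [[0, 0, 0], [0, 0, 0.006], 15],
  [[0, 0, 0], [0, 0, 0.003], 15],
  [[0, 0, 0], [0, 0, 0.002], 15],
  [[0, 0, 0], [0, 0, 0.001], 15],
  [[0, 0, 0], [0, 0, 0], 15],
])

```text
time: 14.0
ee_pos: [0.6037, -0.2678, 0.0915]
tcp_rot: [180.0, -0.0, -2.2]
wrist_force: [-0.3, -0.4, -0.6]
opening: 0.0286
grasp_force: 49.5
```

Now a bit further down, then push toward the cassette (+x).

Call:
servo_tool([
  [[0, 0, 0], [0, 0, 0.001], 15],
  [[0, 0, 0], [0.002, 0, 0], 15],
  [[0, 0, 0], [0.0015, 0, 0], 15],
  [[0, 0, 0], [0.001, 0, 0], 15],
  [[0, 0, 0], [0.0005, 0, 0], 15],
  [[0, 0, 0], [0, 0, 0], 15],
])

```text
time: 14.6
ee_pos: [0.6085, -0.2681, 0.0912]
tcp_rot: [180.0, -0.0, -2.3]
wrist_force: [-3.8, 1.1, 6.6]
opening: 0.0286
grasp_force: 50.2
```

Call:
servo_tool([
  [[0, 0, 0], [0.001, 0, -0.001], 15],
  [[0, 0, 0], [0, 0, 0], 15],
  [[0, 0, 0], [0, 0, 0], 15],
])

```text
time: 14.9
ee_pos: [0.6085, -0.2681, 0.0912]
tcp_rot: [180.0, 0.1, -2.3]
wrist_force: [-6.2, 0.8, 1.9]
opening: 0.0288
grasp_force: 49.9
```

Call:
servo_tool([
  [[0, 0, 0], [-0.001, 0, 0], 15],
  [[0, 0, 0], [0, 0, 0], 60],
  [[0, 0, 0], [0, 0, 0], 60],
  [[0, 0, 0], [0, 0, 0], 60],
  [[0, 0, 0], [0, 0, 0], 60],
  [[0, 0, 0], [0, 0, -0.02], 60],
  [[0, 0, 0], [0, 0, -0.04], 60],
  [[0, 0, 0], [0, 0, -0.04], 60],
  [[0, 0, 0], [-0.04, 0, -0.03], 60],
  [[0, 0, 0], [-0.04, 0, 0], 60],
  [[0, 0, 0], [-0.04, 0, 0], 60],
  [[0, 0, 0], [0, 0, 0], 60],
])

```text
time: 16.1
ee_pos: [0.485, -0.263, 0.2222]
tcp_rot: [180.0, 0.0, -2.3]
wrist_force: [-0.1, -0.2, 0.2]
opening: 0.051
grasp_force: 0.0
```

```bash
python3 - <<'E'
from h import *
im,d,k,P=shot("w4");X,Y,Z=P[...,0],P[...,1],P[...,2];o=get_obs();print(np.round(o["ee_pos"],4),o["tcp_rot"])
B=(X>.53)&(X<.66)&(Y>-.33)&(Y<-.2)&(Z<.14)
comp(P,im,B&(Z>.098),"tab",20);comp(P,im,B&(Z>.06)&(Z<.095),"top",60)
for y in (-.29,-.24):
    s=B&(abs(Y-y)<.0015);a=np.argsort(X[s]);print([(int(p*1000),int(q*1000)) for p,q in zip(X[s][a][::3],Z[s][a][::3]) if .56<p<.63])
E
```

```text
[ 0.4871 -0.2633  0.2223] [ 1.79965080e+02 -7.27693397e-02 -2.31883535e+00]
tab 420 mean [ 606.4 -265.4  110.9] rect [ 607.  -265.4] [29.6  9. ] 88.0 rgb [ 93 118 127]
top 2173 mean [ 615.9 -265.8   81.8] rect [ 616.5 -265.7] [76.7 31.7] 87.8 rgb [ 87 104 106]
top 1212 mean [ 575.8 -264.4   75.4] rect [ 572.2 -264.6] [77.5 23.9] 87.4 rgb [45 48 52]
top 396 mean [ 553.6 -263.8   88.9] rect [ 553.5 -263.6] [24.5 13.3] 87.6 rgb [132  49  46]
[(560, 32), (560, 8), (561, 22), (562, 24), (563, 32), (563, 23), (565, 24), (566, 23), (567, 23), (567, 51), (568, 75), (569, 76), (570, 75), (570, 77), (571, 76), (572, 77), (573, 78), (574, 78), (575, 79), (576, 77), (577, 78), (578, 75), (580, 72), (581, 66), (582, 63), (587, 17), (589, 10), (591, 10), (592, 9), (593, 11), (595, 9), (596, 11), (597, 10), (598, 10), (599, 59), (599, 57), (599, 21), (600, 71), (600, 29), (600, 9), (600, 84), (600, 37), (600, 44), (600, 43), (600, 79), (601, 84), (602, 84), (603, 84), (603, 85), (604, 85), (605, 85), (606, 84), (607, 84), (608, 85), (609, 84), (610, 85), (611, 83), (612, 84), (613, 86), (614, 85), 
[... 242 characters left out ...]
(569, 24), (569, 55), (570, 76), (571, 76), (571, 78), (572, 77), (573, 77), (574, 77), (575, 77), (575, 78), (576, 78), (577, 78), (578, 79), (579, 78), (581, 74), (582, 70), (583, 65), (584, 62), (589, 16), (592, 10), (593, 9), (595, 11), (597, 9), (599, 9), (600, 10), (601, 60), (601, 33), (601, 22), (601, 65), (602, 71), (602, 71), (602, 71), (602, 38), (602, 77), (602, 44), (603, 84), (604, 85), (605, 83), (606, 83), (607, 84), (608, 84), (609, 83), (610, 85), (611, 84), (612, 84), (613, 83), (614, 82), (615, 84), (615, 84), (616, 84), (617, 84), (619, 84), (619, 84), (620, 86), (620, 75), (620, 84), (622, 84), (622, 84), (624, 81), (625, 81), (626, 80), (627, 81), (628, 80), (629, 82)]
```

View pics/w4.png

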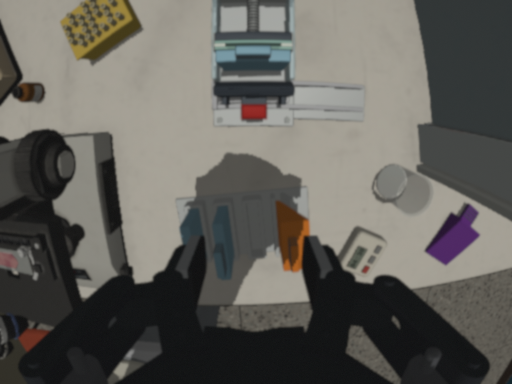

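Call:
servo_tool([
  [[0, 0, -8.5], [0, 0, 0], 60],
  [[0, 0, -8.5], [0, 0, 0], 60],
  [[0, 0, -8.5], [0, 0, 0], 60],
  [[0, 0, -8.5], [0, 0, 0], 60],
  [[0, 0, -8.5], [0, 0, 0], 60],
  [[0, 0, -8.5], [0, 0, 0], 60],
  [[0, 0, -8.5], [0, 0, 0], 60],
  [[0, 0, -8.5], [0, 0, 0], 60],
  [[0, 0, -8.5], [0, 0, 0], 60],
  [[0, 0, -8.5], [0, 0, 0], 60],
  [[0, 0, -8.5], [0, 0, 0], 60],
  [[0, 0, -1.9], [0, 0, 0], 60],
])

```text
time: 17.35
ee_pos: [0.4897, -0.2633, 0.2211]
tcp_rot: [180.0, -0.0, 93.5]
wrist_force: [-0.1, 0.4, -0.4]
opening: 0.0511
grasp_force: 0.0
```

Call:
servo_tool([
  [[0, 0, 0], [-0.008, -0.0195, 0.02], 60],
  [[0, 0, 0], [-0.008, -0.0195, 0.02], 60],
  [[0, 0, 0], [-0.008, -0.0195, 0.02], 60],
  [[0, 0, 0], [-0.0075, -0.02, 0.02], 60],
  [[0, 0, 0], [0, 0, 0.012], 60],
  [[0, 0, 0], [0, 0, 0], 60],
  [[0, 0, 0], [0, 0, 0], 60],
])

```text
time: 18.05
ee_pos: [0.413, -0.2991, 0.1298]
tcp_rot: [180.0, 0.0, 93.2]
wrist_force: [-0.3, -0.1, 0.0]
opening: 0.0511
grasp_force: 0.0
```

Call:
servo_tool([
  [[0, 0, 0], [0, -0.0026, 0.02], 60],
  [[0, 0, 0], [0, 0, 0.015], 60],
  [[0, 0, 0], [0, 0, 0.008], 60],
  [[0, 0, 0], [0, 0, 0], 60],
  [[0, 0, 0], [0, 0, 0], 15],
  [[0, 0, 0], [0, 0, 0], 15],
  [[0, 0, 0], [0, 0, 0], 15],
  [[0, 0, 0], [0, 0, 0], 15],
  [[0, 0, 0], [0, 0, 0], 15],
], force=80)

```text
time: 18.95
ee_pos: [0.4099, -0.2995, 0.0874]
tcp_rot: [179.9, 0.1, 93.2]
wrist_force: [0.6, 0.8, 5.7]
opening: 0.0278
grasp_force: 79.3
```

Call:
servo_tool([
  [[0, 0, 0], [0, 0, -0.01], 15],
  [[0, 0, 0], [0, 0, -0.01], 15],
  [[0, 0, 0], [0, 0, -0.015], 15],
  [[0, 0, 0], [0, 0, -0.025], 15],
  [[0, 0, 0], [0, 0, -0.03], 15],
  [[0, 0, 0], [0, 0, -0.03], 15],
  [[0, 0, 0], [0, 0, -0.03], 15],
  [[0, 0, 0], [0, 0, 0], 15],
])

```text
time: 19.75
ee_pos: [0.4103, -0.2999, 0.2416]
tcp_rot: [179.7, 0.2, 93.2]
wrist_force: [0.9, -0.1, -0.9]
opening: 0.0281
grasp_force: 79.0
```

Call:
servo_tool([
  [[0, 0, 8.5], [0, 0, 0], 15],
  [[0, 0, 8.5], [0, 0, 0], 15],
  [[0, 0, 8.5], [0, 0, 0], 15],
  [[0, 0, 8.5], [0, 0, 0], 15],
  [[0, 0, 8.5], [0, 0, 0], 15],
  [[0, 0, 8.5], [0, 0, 0], 15],
  [[0, 0, 8.5], [0, 0, 0], 15],
  [[0, 0, 8.5], [0, 0, 0], 15],
  [[0, 0, 8.5], [0, 0, 0], 15],
  [[0, 0, 8.5], [0, 0, 0], 15],
  [[0, 0, 8.5], [0, 0, 0], 15],
  [[0, 0, 1.9], [0, 0, 0], 15],
])

```text
time: 20.95
ee_pos: [0.4092, -0.2991, 0.2364]
tcp_rot: [-180.0, 0.0, -2.5]
wrist_force: [0.2, 0.5, -0.5]
opening: 0.0275
grasp_force: 79.0
```

Call:
servo_tool([
  [[0, 0, -0.2], [0.02, -0.005, 0], 15],
  [[0, 0, 0], [0.035, -0.0075, 0], 15],
  [[0, 0, 0], [0.035, -0.0075, 0], 15],
  [[0, 0, 0], [0.035, -0.0075, 0], 15],
  [[0, 0, 0], [0.03, -0.007, 0], 15],
  [[0, 0, 0], [0.02, -0.004, 0], 15],
  [[0, 0, 0], [0.0045, -0.001, 0], 15],
  [[0, 0, 0], [0, 0, 0], 15],
  [[0, 0, 0], [0, 0, 0], 15],
])

```text
time: 21.85
ee_pos: [0.5894, -0.2664, 0.2365]
tcp_rot: [180.0, 0.0, -2.1]
wrist_force: [0.3, -0.7, -0.7]
opening: 0.0279
grasp_force: 79.0
```

```bash
python3 - <<'E'
from h import *
im,d,k,P=shot("w5");X,Y,Z=P[...,0],P[...,1],P[...,2];o=get_obs();print(np.round(o["ee_pos"],4),o["tcp_rot"])
r=im.astype(int)
m=(r[...,0]>r[...,2]+25)&(X>.53)&(X<.65)&(Y>-.35)&(Y<-.2)&(Z>.13)&(Z<.28)
q=P[m];f=q[(q[:,2]>.16)&(q[:,2]<.228)]
for a in (.165,.18,.195,.21,.222):
    s=abs(f[:,2]-a)<.004
    if s.sum(): print(a,s.sum(),np.median(f[s,0]).round(4),(np.percentile(f[s,1],[1,99]).round(4)))
comp(P,im,m,"wedge",50)
B=(X>.53)&(X<.66)&(Y>-.33)&(Y<-.2)&(Z<.14)
comp(P,im,B&(Z>.098),"plate tab",20)
E
```

```text
[ 0.5893 -0.2666  0.2367] [ 1.79989509e+02 -5.16440561e-03 -2.08334232e+00]
0.165 239 0.5998 [-0.2937 -0.2361]
0.18 293 0.5996 [-0.2936 -0.2364]
0.195 369 0.5995 [-0.294  -0.2364]
0.21 455 0.5993 [-0.2941 -0.2366]
0.222 551 0.5992 [-0.2937 -0.2364]
wedge 5585 mean [ 597.6 -265.2  212.3] rect [ 595.8 -265.1] [60.1 12.4] 88.4 rgb [80 48 22]
wedge 1008 mean [ 590.  -264.8  256.8] rect [ 588.  -264.8] [28.  12.4] 86.9 rgb [85 51 23]
plate tab 379 mean [ 608.2 -265.2  110.2] rect [ 607.3 -265. ] [30.2  8.5] 87.4 rgb [62 78 84]
```

Call:
servo_tool([
  [[0, 0, 0.15], [0.0005, 0, 0.02], 15],
  [[0, 0, 0], [0, 0, 0.03], 15],
  [[0, 0, 0], [0, 0, 0.025], 15],
  [[0, 0, 0], [0, 0, 0.015], 15],
  [[0, 0, 0], [0, 0, 0.01], 15],
  [[0, 0, 0], [0, 0, 0.008], 15],
  [[0, 0, 0], [0, 0, 0], 15],
])

```text
time: 22.6
ee_pos: [0.5902, -0.2663, 0.1279]
tcp_rot: [-180.0, 0.0, -2.2]
wrist_force: [0.3, 0.1, -1.2]
opening: 0.0278
grasp_force: 79.0
```

Call:
servo_tool([
  [[0, 0, 0], [0.0005, 0, 0.004], 15],
  [[0, 0, 0], [0.0005, 0, 0.004], 15],
  [[0, 0, 0], [0, 0, 0.002], 15],
  [[0, 0, 0], [0, 0, 0.002], 15],
  [[0, 0, 0], [0, 0, 0], 15],
])

```text
time: 23.1
ee_pos: [0.5916, -0.2662, 0.116]
tcp_rot: [-180.0, 0.0, -2.2]
wrist_force: [-0.4, -0.2, -1.9]
opening: 0.0279
grasp_force: 79.0
```

Call:
servo_tool([
  [[0, 0, 0], [0, 0, 0.001], 15],
  [[0, 0, 0], [0, 0, 0.001], 15],
  [[0, 0, 0], [0, 0, 0.001], 15],
  [[0, 0, 0], [0, 0, 0.001], 15],
  [[0, 0, 0], [0, 0, 0], 15],
])

```text
time: 23.6
ee_pos: [0.5918, -0.2663, 0.1122]
tcp_rot: [180.0, -0.0, -2.2]
wrist_force: [0.6, 1.1, -0.4]
opening: 0.0277
grasp_force: 79.0
```

Call:
servo_tool([
  [[0, 0, 0], [0, 0, 0.001], 15],
  [[0, 0, 0], [0, 0, 0.001], 15],
  [[0, 0, 0], [0, 0, 0.001], 15],
  [[0, 0, 0], [0, 0, 0], 15],
])

```text
time: 24.0
ee_pos: [0.592, -0.2664, 0.1117]
tcp_rot: [180.0, -0.1, -2.2]
wrist_force: [-4.5, 2.2, 13.5]
opening: 0.0278
grasp_force: 80.6
```

Call:
servo_tool([
  [[0, 0, 0], [0, 0, 0.001], 15],
  [[0, 0, 0], [0, 0, 0.001], 15],
  [[0, 0, 0], [0, 0, 0], 15],
  [[0, 0, 0], [0, 0, 0], 15],
])

```text
time: 24.4
ee_pos: [0.5921, -0.2664, 0.1115]
tcp_rot: [179.9, -0.2, -2.2]
wrist_force: [-9.0, 3.4, 23.7]
opening: 0.0276
grasp_force: 81.7
```

```bash
python3 - <<'E'
from h import *
im,d,k,P=shot("w6");X,Y,Z=P[...,0],P[...,1],P[...,2];o=get_obs();print(np.round(o["ee_pos"],4),o["tcp_rot"],o["wrist_force"])
r=im.astype(int);W=(X>.55)&(X<.65)&(Y>-.33)&(Y<-.2)
m=(r[...,0]>r[...,2]+25)&W&(Z>.09)&(Z<.145)
comp(P,im,m,"wedge",50)
comp(P,im,W&(r[...,2]>r[...,0]+12)&(Z>.07)&(Z<.125),"plate",40)
m2,_=camera("side");cv2.imwrite("pics/s6.png",cv2.resize(m2[150:250,220:360,::-1],None,fx=5,fy=5))
E
```

```text
[ 0.5921 -0.2665  0.1116] [179.91551425  -0.22898776  -2.20483807] [-9.10529937  3.88565905 23.54742877]
wedge 2384 mean [ 597.7 -264.8  108.6] rect [ 598.2 -264.9] [59.8 12.4] 87.9 rgb [76 47 23]
wedge 1174 mean [ 588.  -264.9  127. ] rect [ 573.4 -263.6] [27.9 46.8] 86.5 rgb [80 45 20]
plate 655 mean [ 620.7 -265.2   83.4] rect [ 619.4 -265.8] [70.2  6.8] 87.7 rgb [100 125 116]
plate 3166 mean [ 610.6 -265.4   93.6] rect [ 609.6 -265.5] [70.8 14.6] 87.9 rgb [64 81 84]
```

View pics/w6.png

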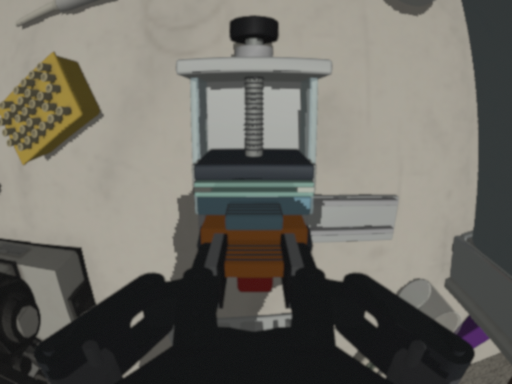

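```bash
python3 -c "
from workcell import *
print(job_done())"
```

```text
the job is handed in; nothing more can be done
None
```

The job is handed in at 24.5 s of the 72 s: the gate is slid to its stop and one filler plate stands against the cassette. The wedge went tight about 20 mm above the box floor and is still gripped, pressed down with about 24 N.

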